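Set out a stripped latch in reverse order

ROBOT

A 7-joint arm with a two-finger parallel gripper is mounted at the origin on the work surface. World frame = base frame: x ahead of the robot, y to its left, z up, the work surface at z = 0. Lengths are in m, angles in rad, forces in N, time in s.
With the tool pointing down it reaches from about 0.4 to 0.875 m from the base axis. Payload 4.4 kg.
Tool frame: the origin (TCP) lies at the very end of the fingers, on their centre line; the grasp point (between the pads) lies 19 mm behind it; x points along the fingers, y is the direction in which the jaws open and shut, and the axes are right-handed (so a half turn about x gives the same grasp; the last joint's range is limited). The gripper opens to 85 mm and grips with 20 to 120 N. Pads are 22 mm wide; open, the fingers measure 114 mm over their backs; the gripper's body (76 mm by 85 mm) begins 54 mm behind the grasp point. The pads swing forward as they close: fully open they stand 13 mm farther back than shut.
Start: joints at [-1.311, 0.628, 0.038, 1.517, -0.027, 0.996, -0.02], TCP at [0.208, 0.616, 0.231] pointing down, gripper open.
Joint ranges: [-3.06, 3.06], [-0.37, 2.12], [-1.25, 1.32], [0.18, 2.47], [-1.1, 4.24], [0.23, 1.98], [-2.94, 2.94]. Speed limits (rad/s): [2.57, 2.57, 3.14, 3.14, 3.14, 3.14, 3.14].

INTERFACE

Orientations are given as [roll, pitch, yaw] about the fixed x, y, z axes, in that order (R = Rz(yaw) Ry(pitch) Rx(roll)).
In Python, from cell import telemetry, read_camera, calibration, sign_off gives the robot as it stands.
- The arm moves only by the tool drive_tool, never from a script. Its argument "plan" is a list of rows, each an object of numbers: "dx", "dy", "dz": the shift along the tool's x, y, z in mm; "turn": the turn about the tool's x in rad. A call has 1 to 10 rows; each row is the pose to reach, as a shift and turn from the pose commanded when the call began, along the tool's axes at that moment; what a row does not reach only later rows make up. A row lasts 1/10 s, in which the tool goes at most 50 mm and 8.59 degrees, less where a joint would pass 70% of its speed; a pose out of reach is approached as far as the arm can. A call with a gripper value outside its range is refused whole. "hand" is the finger opening in mm, from 0 to 85.4, set as the call begins (left out, the last holds). The fingers move at their own pace and stop on an object; "squeeze" is the grip in N (left out, the last holds). Time passes only in rows, so rows that repeat a pose let the fingers close. It gives the time, the measured TCP pose, the force and the opening at its end, in the units of the state.
- telemetry.observe(): the state, without advancing time (a new reading comes with each control period).
- read_camera(name): name is "side" or "top" or "wrist"; returns the picture (420x560x3 uint8, red, green, blue); there is no depth.
- calibration(name): a dict with "fovy" (degrees; the focal length in pixels is half the picture's height over the tangent of half this angle, whatever the lens; pixels are square), "cx", "cy" (the principal point, pixels), "R" (3x3) and "t" (3): a world point X has camera coordinates R X + t. Camera axes: x right, y down, z forward; pixel columns grow to the right and rows downward; lengths in m; the calibration is good to about 2 mm. The wrist camera is an equidistant fisheye: a pixel r from the principal point sees the ray r / f radians off the axis. A picture is of the moment at which its call begins: read the wrist's pose just before it. calibration takes no time and is no camera call; for the wrist camera it gives the pose at the moment of the call.
- sign_off(): hands the job in, once; it reports no verdict.
The state is a dict: "clock": time; "qpos": joint angles; "dq": joint speeds; "joint_efforts": joint torques, N m; "position": TCP position; "orientation": TCP orientation; "contact_force": force on the tool from outside, world axes, zero at the start; "torque": the same for the moment, N m; "finger_gap": finger opening in m.
Only numpy, scipy, OpenCV 4.12 (cv2) and the standard library are available. Lean on these libraries where they do the work, as an engineer would, in place of code of your own. Each camera call takes 0.05 s, during which the arm holds its last target. There are 200 camera calls.

TASK

The four parts of a dismantled door latch stand in a row on the plywood strip in the order they came off; set them out on the aluminium tray in the reverse order for reassembly, so that the part at the left end of the strip goes to the right end of the tray, and so on along the row (left and right as the robot sees them, looking out over the bench). Stand each part upright in the middle of its own bay, never tipping one over, and leave the caliper and the coaster where they are.

Things in the scene. Friction and masses are not known exactly. Their poses are not given: they have to be found in the camera images.
- nut: long steel hexagonal coupling nut, 32 mm across flats (37 mm across corners), 44 mm tall, about 0.22 kg; a pair of flats faces along its x axis (and every 60 degrees on). It stands upright, loose, on its white pad; origin at the centre of its underside, z up.
- bush: round steel flanged bush: flange 44 mm across and 6 mm thick at the bottom, above it a barrel 28 mm across up to 40 mm height, about 0.16 kg. It stands upright, loose, on its white pad; origin at the centre of its underside, z up.
- plunger: plunger bolt, the tallest part, 64 mm: steel hexagonal foot 38 mm across flats and 8 mm thick, stem 16 mm across up to 34 mm, then a round black knob 28 mm across from 34 to 64 mm height (grip it by the knob); rigid, about 0.14 kg. It stands upright, loose, on its white pad; origin at the centre of its underside, z up.
- block: square aluminium clamp block, 34 x 34 mm and 38 mm tall, two small dark holes in its top, about 0.13 kg; sides face along its x and y axes. It stands upright, loose, on its white pad; origin at the centre of its underside, z up.
- pad_nut: fixed white plastic disc, 54 mm across and 4 mm thick, on the plywood strip, on which the coupling nut stands at the start; origin at the centre of its underside, 12 mm above the bench
- pad_bush: fixed white plastic disc, 54 mm across and 4 mm thick, on the plywood strip, on which the flanged bush stands at the start; origin at the centre of its underside, 12 mm above the bench
- pad_plunger: fixed white plastic disc, 54 mm across and 4 mm thick, on the plywood strip, on which the plunger bolt stands at the start; origin at the centre of its underside, 12 mm above the bench
- pad_block: fixed white plastic disc, 54 mm across and 4 mm thick, on the plywood strip, on which the clamp block stands at the start; origin at the centre of its underside, 12 mm above the bench
- strip: fixed plywood strip the parts come from, 80 (x) x 300 (y) x 12 mm (z), lying on the bench; the row runs along its y axis, which points to the robot's left (within about 12 degrees); pads and parts stand at y = +105, +35, -35 and -105 mm, in an order that changes; pad tops are 16 mm above the bench. Origin at the centre of its underside. It lies on the near or the far side of the tray.
- tray: fixed aluminium tray with four bays in a row along its y axis, which points to the robot's left (within about 12 degrees); 76 (x) x 286 (y) mm; bay centres at x = 0, y = +105, +35, -35 and -105 mm, each bay 64 x 64 mm inside, its floor 10 mm above the bench, the 6 mm thick walls rising 8 mm above that floor (18 mm above the bench). Origin at the centre of its underside.
- caliper: bystander: stainless steel caliper, 235 mm long, at most 11 mm high, lying on the bench to the left of the work along its own x axis; origin under the middle of its beam
- coaster: bystander: round white ceramic coaster, 96 mm across, 8 mm thick, flat on the bench to the right of the work; origin at the centre of its underside
Things that resemble listed ones, but are neither listed nor needed, are in the scene too. Leave any pink or yellow look-alike of the plunger alone.

How it is judged:
By the outcome, as a careful person would: the job done as asked, in the order asked, and still so for the second after the job is handed in, with the robot touching nothing.
It also fails if it takes over 90 s, if anything falls off the work surface, if the arm or the gripper's body presses on something with over 40 N, if the wrist force passes 120 N, or if a joint passes its speed limit or range.

## Working session

There is one attempt and no reset: what is moved stays moved. The work goes in short steps, Python scripts to look and compute and a tool call to move; the robot and the scene stay as the last step left them, time stands still between calls to the robot, and variables do not carry over. Pictures are saved under pics/ and viewed, about 12 in all and at most 16, crops included, and the job is handed in when it is done.

Besides the shell and the picture viewer there is one more tool, called after "Call:" by a JSON object that holds its "fn" and its "kwargs". drive_tool: Moves the arm, as the interface text tells. Its arguments: {"type":"object","properties":{"plan":{"type":"array","items":{"type":"object","properties":{"dx":{"type":"number"},"dy":{"type":"number"},"dz":{"type":"number"},"turn":{"type":"number"}}}},"hand":{"type":"number"},"squeeze":{"type":"number"}},"required":["plan"]}

```bash
mkdir -p pics; ls; python3 - <<'E'
from cell import *
import cv2
print(telemetry.observe())
for n in("top","side"):
    cv2.imwrite(f"pics/{n}0.png",read_camera(n)[:,:,::-1]); print(n,calibration(n))
E
```

```text
pics
{'clock': 0.0, 'qpos': array([-1.31081009,  0.62931538,  0.03840636,  1.51839044, -0.0270207 ,
        0.99630477, -0.01998052]), 'dq': array([-0.00126227, -0.00072018, -0.00045375, -0.00118818,  0.00045266,
        0.00198586, -0.00183326]), 'joint_efforts': array([-2.45804167e-04, -5.63398683e+01,  1.22611944e+00, -1.93446761e+01,
        1.10528534e-02,  1.03238155e-02, -1.40090572e-05]), 'position': array([0.20777839, 0.61522338, 0.23040119]), 'orientation': array([-1.57829503,  1.56889474, -1.90404476]), 'contact_force': array([-0.579755  , -0.14073411,  0.78035852]), 'torque': array([ 0.02372846, -0.02539974,  0.00727679]), 'finger_gap': 0.0856422133431305}
top {'fovy': 43.0622137332564, 'cx': 279.8722924221152, 'cy': 211.25979149670098, 'R': array([[ 0.00531428, -0.99997527, -0.00460689],
       [-0.98149277, -0.00433405, -0.19145012],
       [ 0.19142542,  0.00553905, -0.98149153]]), 't': array([-0.01440274,  0.51979963,  1.07916757])}
side {'fovy': 53.51182748909311, 'cx': 279.85980397254247, 'cy': 209.63029796757007, 'R': array([[ 0.77425603, -0.63279053, -0.01018527],
       [-0.46595365, -0.559083  , -0.68579399],
       [ 0.42826953,  0.53572599, -0.72772444]]), 't': array([-0.40063475,  0.26195313,  0.93543843])}
```

View pics/top0.png

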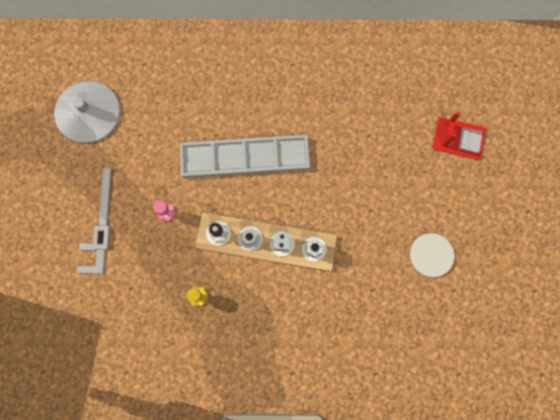

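View pics/side0.png

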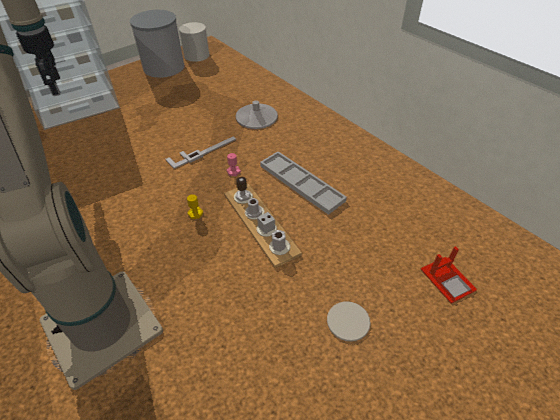

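The strip (px 195–337, 213–270) lies on the near side of the tray (px 180–310, 135–178). The plunger is at the left end, and the pink and yellow look-alikes are at (164,210) and (198,296). I'll enlarge this area.

```bash
cat > h.py <<'E'
import numpy as np, cv2
from cell import *
def ray(n,u,v,c=None):
    c=c or calibration(n); R=np.array(c["R"]);t=np.array(c["t"])
    f=210/np.tan(np.radians(c["fovy"]/2)); a=np.array([u-c["cx"],v-c["cy"]])
    if n=="wrist":
        r=np.hypot(*a)+1e-9; th=r/f; d=np.r_[a/r*np.sin(th),np.cos(th)]
    else: d=np.r_[a/f,1]
    return -R.T@t, R.T@d
def w(n,u,v,z,c=None):
    o,d=ray(n,u,v,c); return o+d*(z-o[2])/d[2]
def proj(n,X,c=None):
    c=c or calibration(n); p=np.array(c["R"])@X+c["t"]; f=210/np.tan(np.radians(c["fovy"]/2))
    if n=="wrist":
        r=np.hypot(p[0],p[1]); return np.array([c["cx"],c["cy"]])+f*np.arctan2(r,p[2])*p[:2]/max(r,1e-9)
    return np.array([c["cx"],c["cy"]])+f*p[:2]/p[2]
E
python3 - <<'E'
import cv2
i=cv2.imread("pics/top0.png")[125:275,150:350]
cv2.imwrite("pics/c0.png",cv2.resize(i,None,fx=4,fy=4,interpolation=cv2.INTER_CUBIC))
E
```

```text
(no output)
```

View pics/c0.png

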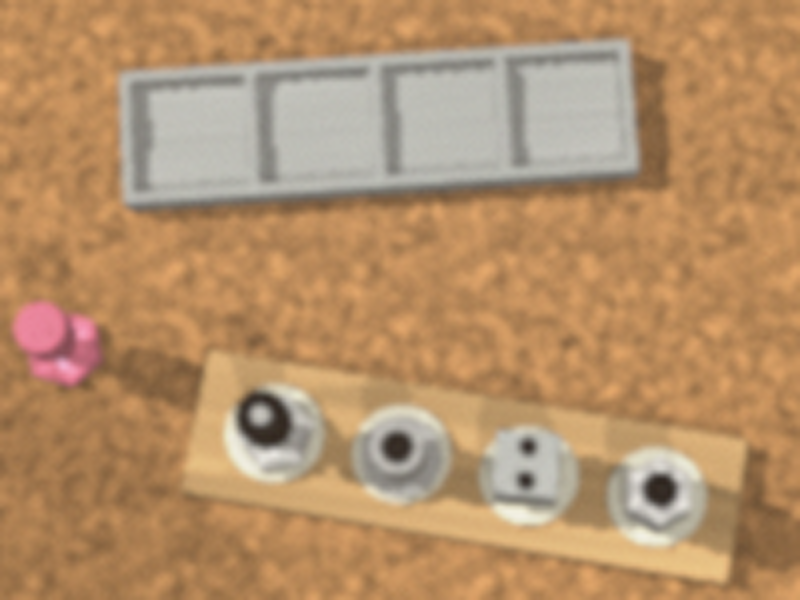

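```bash
cat > m.py <<'E'
from h import *
px=lambda x,y:(150+(x+.5)/4-.5,125+(y+.5)/4-.5)
def fit(pts,z,L,W):
    P=np.array([w("top",*px(*p),z)[:2] for p in pts]); M=np.array([[W/2,L/2],[W/2,-L/2],[-W/2,-L/2],[-W/2,L/2]])
    c=P.mean(0);H=M.T@(P-c);U,S,V=np.linalg.svd(H);R=(U@V).T
    print("c",c.round(4),"yaw",np.degrees(np.arctan2(R[1,0],R[0,0])).round(2),"res mm",((P-c-M@R.T)*1e3).round(1).tolist());return c,R
ct,Rt=fit([(120,73),(630,40),(639,172),(127,205)],.018,.286,.076)
cs,Rs=fit([(210,351),(747,440),(728,583),(184,490)],.012,.300,.080)
for y in(.105,.035,-.035,-.105): print(y,"strip",(cs+Rs@[0,y]).round(4),"bay",(ct+Rt@[0,y]).round(4))
for n,p,z in(("plunger",(264,418),.08),("bush",(397,447),.056),("block",(526,464),.054),("nut",(660,488),.06)): print(n,w("top",*px(*p),z).round(4))
for n,p in(("plunger",(274,432)),("bush",(402,455)),("block",(529,475)),("nut",(657,497))): print("pad",n,w("top",*px(*p),.016).round(4))
a,b=[w("top",*px(*p),.054)[:2] for p in((528,446),(525,481))]; print("holes",a-b)
E
python3 m.py
```

```text
c [0.6533 0.068 ] yaw 4.09 res mm [[0.3, 0.5], [0.4, -0.1], [-0.5, 0.7], [-0.2, -1.1]]
c [0.4615 0.0178] yaw -9.29 res mm [[-1.1, -0.4], [-0.7, 1.8], [0.7, 0.3], [1.1, -1.7]]
0.105 strip [0.4784 0.1214] bay [0.6458 0.1728]
0.035 strip [0.4671 0.0524] bay [0.6508 0.1029]
-0.035 strip [ 0.4558 -0.0167] bay [0.6558 0.0331]
-0.105 strip [ 0.4445 -0.0858] bay [ 0.6608 -0.0367]
plunger [0.4761 0.1196 0.08  ]
bush [0.4649 0.0527 0.056 ]
block [ 0.4565 -0.0148  0.054 ]
nut [ 0.4435 -0.0845  0.06  ]
pad plunger [0.4787 0.1221 0.016 ]
pad bush [0.4664 0.0524 0.016 ]
pad block [ 0.4558 -0.0164  0.016 ]
pad nut [ 0.4442 -0.0855  0.016 ]
holes [ 0.0184598 -0.0014801]
```

```bash
cat >> h.py <<'E'
from scipy.spatial.transform import Rotation as Ro
def delta(x,y,z,yaw=None):
    s=telemetry.observe(); p=s["position"]; R=Ro.from_euler("xyz",s["orientation"]).as_matrix()
    d=R.T@(np.array([x,y,z])-p)*1e3; j=R[:,1]; jy=np.degrees(np.arctan2(j[1],j[0]))
    tn=0 if yaw is None else -np.radians((yaw-jy+90)%180-90)
    print("t",round(s["clock"],2),"pos",p.round(4),"jaw",jy.round(2),"tilt",R[:,0].round(4),"gap",round(s["finger_gap"],4),"F",s["contact_force"].round(1),"q7",s["qpos"][6].round(2))
    print("  tool delta mm",d.round(1),"turn",round(float(tn),3),"\n  R rows xyz->tool",R.T.round(4).tolist())
E
python3 -c "
from h import *
delta(.42,.02,.30,-9.3)"
```

```text
t 0.1 pos [0.2078 0.6153 0.2305] jaw 71.33 tilt [-5.0e-04 -1.6e-03 -1.0e+00] gap 0.0853 F [ 0.  -0.3  0.8] q7 -0.02
  tool delta mm [ -68.7 -496.2  391.5] turn 1.407 
  R rows xyz->tool [[-0.0005, -0.0016, -1.0], [0.3201, 0.9474, -0.0017], [0.9474, -0.3201, 0.0]]
```

Call:
{"fn": "drive_tool", "kwargs": {"plan": [{"dx": -69, "dy": -496, "dz": 391, "turn": 1.407}, {"dx": -69, "dy": -496, "dz": 391, "turn": 1.407}, {"dx": -69, "dy": -496, "dz": 391, "turn": 1.407}, {"dx": -69, "dy": -496, "dz": 391, "turn": 1.407}, {"dx": -69, "dy": -496, "dz": 391, "turn": 1.407}, {"dx": -69, "dy": -496, "dz": 391, "turn": 1.407}, {"dx": -69, "dy": -496, "dz": 391, "turn": 1.407}, {"dx": -69, "dy": -496, "dz": 391, "turn": 1.407}, {"dx": -69, "dy": -496, "dz": 391, "turn": 1.407}, {"dx": -69, "dy": -496, "dz": 391, "turn": 1.407}]}}

```text
clock: 1.1
position: [0.3747, 0.1456, 0.2858]
orientation: [-3.058, 1.57, 1.488]
contact_force: [2.0, 0.5, -0.4]
finger_gap: 0.0853
```

```bash
python3 -c "
from h import *
delta(.44,.02,.26,-9.3)"
```

```text
t 1.1 pos [0.3747 0.1456 0.2858] jaw -9.51 tilt [ 0.e+00  3.e-04 -1.e+00] gap 0.0853 F [ 2.   0.5 -0.4] q7 -0.42
  tool delta mm [ 25.8  85.2 113.1] turn -0.004 
  R rows xyz->tool [[0.0, 0.0003, -1.0], [0.9863, -0.1651, -0.0], [-0.1651, -0.9863, -0.0003]]
```

Call:
{"fn": "drive_tool", "kwargs": {"plan": [{"dx": 26, "dy": 85, "dz": 113}, {"dx": 26, "dy": 85, "dz": 113}, {"dx": 26, "dy": 85, "dz": 113}, {"dx": 26, "dy": 85, "dz": 113}, {"dx": 26, "dy": 85, "dz": 113}, {"dx": 26, "dy": 85, "dz": 113}]}}

```text
invalid input
```

```bash
python3 - <<'E'
from h import *
import pickle
delta(.44,.02,.26,-9.3)
c=calibration("wrist"); i=read_camera("wrist"); pickle.dump(c,open("w1.pkl","wb"))
cv2.imwrite("pics/w1.png",cv2.resize(i[:,:,::-1],(800,600),interpolation=cv2.INTER_CUBIC))
cv2.imwrite("pics/w1raw.png",i[:,:,::-1])
cs=np.array([.4615,.0178]);a=np.radians(-9.29)
for y in(.105,.035,-.035,-.105): 
    X=np.r_[cs+y*np.array([-np.sin(a),np.cos(a)]),.016]; print(y,(proj("wrist",X,c)*800/560).round(1))
E
```

```text
t 1.1 pos [0.3747 0.1456 0.2858] jaw -9.51 tilt [ 0.e+00  3.e-04 -1.e+00] gap 0.0853 F [ 2.   0.5 -0.4] q7 -0.42
  tool delta mm [ 25.8  85.2 113.1] turn -0.004 
  R rows xyz->tool [[0.0, 0.0003, -1.0], [0.9863, -0.1651, -0.0], [-0.1651, -0.9863, -0.0003]]
0.105 [513.  249.1]
0.035 [508.2 320.1]
-0.035 [502.4 383.9]
-0.105 [496.1 439.5]
```

View pics/w1.png

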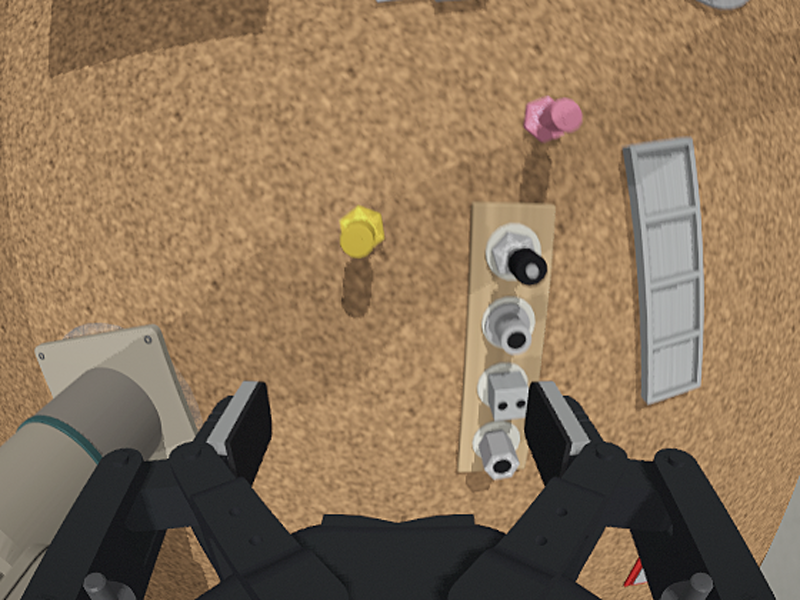

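The wrist view confirms the order plunger, bush, block, nut at (515,255), (510,330), (505,390) and (498,455), close to my projections. The move was refused, most likely because "turn" was missing. I'll look from nearer the strip.

Call:
{"fn": "drive_tool", "kwargs": {"plan": [{"dx": 36, "dy": 124, "dz": 228, "turn": 0}, {"dx": 36, "dy": 124, "dz": 228, "turn": 0}, {"dx": 36, "dy": 124, "dz": 228, "turn": 0}, {"dx": 36, "dy": 124, "dz": 228, "turn": 0}, {"dx": 36, "dy": 124, "dz": 228, "turn": 0}, {"dx": 36, "dy": 124, "dz": 228, "turn": 0}, {"dx": 36, "dy": 124, "dz": 228, "turn": 0}, {"dx": 36, "dy": 124, "dz": 228, "turn": 0}]}}

```text
clock: 1.95
position: [0.4596, -0.0959, 0.2492]
orientation: [-2.139, 1.569, 2.412]
contact_force: [-0.6, 0.8, -0.1]
finger_gap: 0.0852
```

```bash
python3 - <<'E'
from h import *
import pickle
delta(.46,-.1,.25,-9.3)
c=calibration("wrist"); i=read_camera("wrist"); pickle.dump(c,open("w2.pkl","wb"))
cv2.imwrite("pics/w2raw.png",i[:,:,::-1])
cs=np.array([.4615,.0178]);a=np.radians(-9.29); P=[]
for y in(.105,.035,-.035,-.105): 
    X=np.r_[cs+y*np.array([-np.sin(a),np.cos(a)]),.016]; P.append(proj("wrist",X,c)); print(y,P[-1].round(1))
P=np.array(P); x0,y0=(P.min(0)-40).astype(int).clip(0); x1,y1=(P.max(0)+40).astype(int); x1=min(x1,560);y1=min(y1,420)
k=min(800/(x1-x0),600/(y1-y0)); print(x0,y0,k)
cv2.imwrite("pics/w2.png",cv2.resize(i[y0:y1,x0:x1,::-1],None,fx=k,fy=k,interpolation=cv2.INTER_CUBIC))
E
```

```text
t 1.95 pos [ 0.4596 -0.0959  0.2492] jaw -9.22 tilt [-0.0015  0.0014 -1.    ] gap 0.0852 F [-0.6  0.8 -0.1] q7 0.3
  tool delta mm [-0.8  1.   4. ] turn 0.001 
  R rows xyz->tool [[-0.0015, 0.0014, -1.0], [0.9871, -0.1602, -0.0018], [-0.1602, -0.9871, -0.0011]]
0.105 [264.4  -7.7]
0.035 [264.2  48.6]
-0.035 [264.4 108.6]
-0.105 [264.8 168.5]
224 0 2.8846153846153846
```

View pics/w2.png

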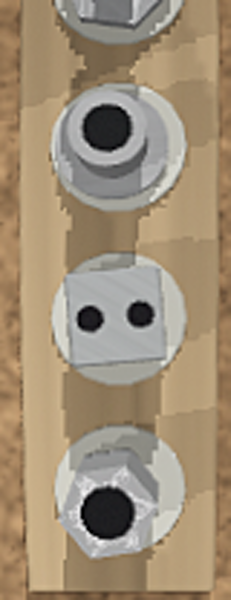

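```bash
python3 - <<'E'
import cv2
i=cv2.imread("pics/w2raw.png")[82:197,236:296]
k=5; a=cv2.resize(i[:60],None,fx=7,fy=7,interpolation=cv2.INTER_CUBIC); b=cv2.resize(i[55:115],None,fx=7,fy=7,interpolation=cv2.INTER_CUBIC)
cv2.imwrite("pics/w2b.png",cv2.hconcat([a,b]))
E
```

```text
(no output)
```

View pics/w2b.png

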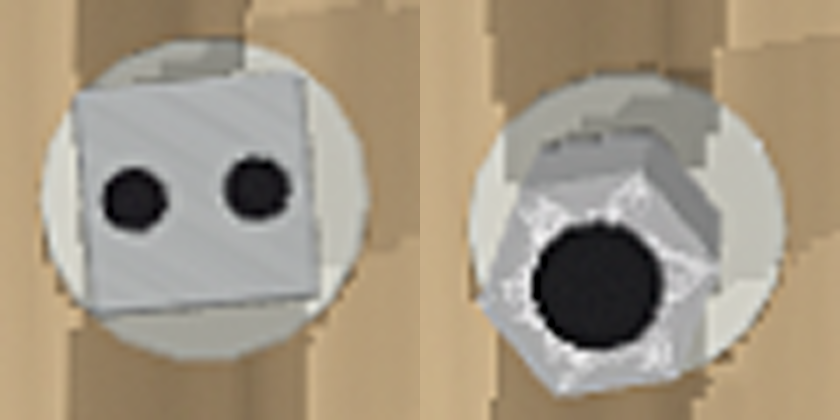

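```bash
python3 - <<'E'
from h import *
import pickle
c=pickle.load(open("w2.pkl","rb"))
q=lambda x,y:(236+(x+.5)/7-.5,82+(y+.5)/7-.5)
f=lambda l,z:np.array([w("wrist",*q(*p),z,c)[:2] for p in l])
an=lambda d:np.degrees(np.arctan2(d[1],d[0])).round(1)
B=f([(75,98),(303,73),(320,295),(93,312)],.054)
print("block",B.mean(0).round(4),"sides",[(np.linalg.norm(B[i]-B[i-1])*1e3).round(1) for i in range(4)],[an(B[i]-B[i-1])%90 for i in range(4)])
print("padB",f([(205,198)],.016)[0].round(4))
H=f([(134,199),(258,187)],.054); print("holes",H.mean(0).round(4),an(H[1]-H[0]))
N=f([(x-420,y+385) for x,y in((520,190),(643,172),(720,262),(675,382),(560,397),(480,300))],.060)
m=N.mean(0); print("nut",m.round(4),[(np.linalg.norm(n-m)*1e3).round(1) for n in N],"corner ang%60",[an(n-m)%60 for n in N])
print("padN",f([(627-420,225+385)],.016)[0].round(4),"hole",f([(598-420,287+385)],.06)[0].round(4))
q2=lambda x,y:(224+(x+.5)/2.885-.5,(y+.5)/2.885-.5)
print("bush hole",w("wrist",*q2(107,127),.056,c).round(4),"pad",w("wrist",*q2(119,147),.016,c).round(4))
delta(.46,-.0165,.2,-9.3)
E
```

```text
block [ 0.4568 -0.0173] sides [np.float64(32.0), np.float64(33.4), np.float64(33.0), np.float64(33.5)] [np.float64(84.9), np.float64(86.5), np.float64(85.1), np.float64(84.69999999999999)]
padB [ 0.4562 -0.0182]
holes [ 0.4566 -0.0171] -4.2
nut [ 0.4425 -0.0863] [np.float64(18.5), np.float64(18.2), np.float64(18.3), np.float64(18.8), np.float64(18.5), np.float64(18.1)] corner ang%60 [np.float64(59.599999999999994), np.float64(59.4), np.float64(1.4), np.float64(57.3), np.float64(1.0999999999999943), np.float64(58.0)]
padN [ 0.4449 -0.0862] hole [ 0.4423 -0.0866]
bush hole [0.4651 0.0508 0.056 ] pad [0.4675 0.0499 0.016 ]
t 2.0 pos [ 0.4597 -0.0953  0.2494] jaw -9.13 tilt [-0.0011  0.0016 -1.    ] gap 0.0858 F [ 0.4  0.6 -0.1] q7 0.3
  tool delta mm [ 49.5 -12.1 -77.8] turn 0.003 
  R rows xyz->tool [[-0.0011, 0.0016, -1.0], [0.9873, -0.1587, -0.0014], [-0.1587, -0.9873, -0.0014]]
```

```bash
python3 -c "
from h import *
delta(.4435,-.0855,.026,-30.5)"
```

```text
t 2.0 pos [ 0.4597 -0.0953  0.2494] jaw -9.13 tilt [-0.0011  0.0016 -1.    ] gap 0.0858 F [ 0.4  0.6 -0.1] q7 0.3
  tool delta mm [223.4 -17.3  -6.8] turn 0.373 
  R rows xyz->tool [[-0.0011, 0.0016, -1.0], [0.9873, -0.1587, -0.0014], [-0.1587, -0.9873, -0.0014]]
```

Call:
{"fn": "drive_tool", "kwargs": {"plan": [{"dx": 50, "dy": -17, "dz": -7, "turn": 0.15}, {"dx": 100, "dy": -17, "dz": -7, "turn": 0.3}, {"dx": 130, "dy": -17, "dz": -7, "turn": 0.373}, {"dx": 150, "dy": -17, "dz": -7, "turn": 0.373}, {"dx": 150, "dy": -17, "dz": -7, "turn": 0.373}, {"dx": 150, "dy": -17, "dz": -7, "turn": 0.373}, {"dx": 150, "dy": -17, "dz": -7, "turn": 0.373}]}}

```text
clock: 2.7
position: [0.4455, -0.0872, 0.1009]
orientation: [2.143, 1.568, 0.039]
contact_force: [0.0, 0.8, 0.6]
finger_gap: 0.0856
```

```bash
python3 -c "
from h import *
delta(.4435,-.0855,.026,-30.5)"
```

```text
t 2.7 pos [ 0.4455 -0.0872  0.1009] jaw -30.57 tilt [ 2.5e-03  1.0e-04 -1.0e+00] gap 0.0856 F [0.  0.8 0.6] q7 0.22
  tool delta mm [74.9 -2.8 -0.3] turn -0.001 
  R rows xyz->tool [[0.0025, 0.0001, -1.0], [0.861, -0.5085, 0.0021], [-0.5085, -0.861, -0.0013]]
```

Call:
{"fn": "drive_tool", "kwargs": {"plan": [{"dx": 40, "dy": -3, "dz": 0, "turn": 0}, {"dx": 65, "dy": -3, "dz": 0, "turn": 0}, {"dx": 75, "dy": -3, "dz": 0, "turn": 0}, {"dx": 75, "dy": -3, "dz": 0, "turn": 0}, {"dx": 75, "dy": -3, "dz": 0, "turn": 0}]}}

```text
clock: 3.2
position: [0.4429, -0.0864, 0.0256]
orientation: [1.926, 1.569, -0.18]
contact_force: [0.1, -0.5, -0.1]
finger_gap: 0.0853
```

Call:
{"fn": "drive_tool", "kwargs": {"plan": [{"dx": 0, "dy": 0, "dz": 0, "turn": 0}, {"dx": 0, "dy": 0, "dz": 0, "turn": 0}, {"dx": 0, "dy": 0, "dz": 0, "turn": 0}, {"dx": 0, "dy": 0, "dz": 0, "turn": 0}, {"dx": 0, "dy": 0, "dz": 0, "turn": 0}, {"dx": 0, "dy": 0, "dz": 0, "turn": 0}, {"dx": 0, "dy": 0, "dz": 0, "turn": 0}, {"dx": 0, "dy": 0, "dz": 0, "turn": 0}], "hand": 20, "squeeze": 40}}

```text
clock: 4.0
position: [0.4424, -0.0864, 0.0251]
orientation: [2.134, 1.57, 0.029]
contact_force: [-0.5, -0.0, 6.0]
finger_gap: 0.0319
```

```bash
python3 -c "
from h import *
delta(.6458,.1728,.120,4.1)"
```

```text
t 4.0 pos [ 0.4424 -0.0864  0.0251] jaw -30.66 tilt [ 0.0011  0.     -1.    ] gap 0.0319 F [-0.5 -0.   6. ] q7 0.36
  tool delta mm [ -94.6   42.9 -326.7] turn -0.607 
  R rows xyz->tool [[0.0011, 0.0, -1.0], [0.8602, -0.5099, 0.0009], [-0.5099, -0.8602, -0.0006]]
```

Call:
{"fn": "drive_tool", "kwargs": {"plan": [{"dx": -20, "dy": 0, "dz": 0, "turn": 0}, {"dx": -60, "dy": 0, "dz": 0, "turn": 0}, {"dx": -90, "dy": 0, "dz": 0, "turn": 0}, {"dx": -95, "dy": 5, "dz": -40, "turn": -0.13}, {"dx": -95, "dy": 11, "dz": -85, "turn": -0.27}, {"dx": -95, "dy": 17, "dz": -130, "turn": -0.4}, {"dx": -95, "dy": 23, "dz": -175, "turn": -0.53}, {"dx": -95, "dy": 29, "dz": -220, "turn": -0.607}, {"dx": -95, "dy": 35, "dz": -265, "turn": -0.607}, {"dx": -95, "dy": 40, "dz": -305, "turn": -0.607}]}}

```text
clock: 5.0
position: [0.6323, 0.1581, 0.1191]
orientation: [-1.964, 1.57, 2.821]
contact_force: [0.3, -0.8, -2.5]
finger_gap: 0.0315
```

```bash
python3 -c "
from h import *
delta(.6458,.1728,.110,4.1)"
```

```text
t 5.0 pos [0.6323 0.1581 0.1191] jaw 4.19 tilt [-1.e-03  3.e-04 -1.e+00] gap 0.0315 F [ 0.3 -0.8 -2.5] q7 0.16
  tool delta mm [  9.1  14.6 -13.7] turn 0.002 
  R rows xyz->tool [[-0.001, 0.0003, -1.0], [0.9973, 0.0731, -0.001], [0.0731, -0.9973, -0.0004]]
```

Call:
{"fn": "drive_tool", "kwargs": {"plan": [{"dx": 9, "dy": 15, "dz": -14, "turn": 0}, {"dx": 9, "dy": 15, "dz": -14, "turn": 0}, {"dx": 50, "dy": 15, "dz": -14, "turn": 0}, {"dx": 75, "dy": 15, "dz": -14, "turn": 0}, {"dx": 90, "dy": 15, "dz": -14, "turn": 0}, {"dx": 90, "dy": 15, "dz": -14, "turn": 0}, {"dx": 90, "dy": 15, "dz": -14, "turn": 0}]}}

```text
clock: 5.7
position: [0.6463, 0.1701, 0.0303]
orientation: [1.122, 1.57, -0.377]
contact_force: [0.8, -0.4, -2.2]
finger_gap: 0.0313
```

```bash
python3 -c "
from h import *
delta(.6458,.1728,.020,4.1)"
```

```text
t 5.7 pos [0.6463 0.1701 0.0303] jaw 4.09 tilt [ 7.e-04 -3.e-04 -1.e+00] gap 0.0313 F [ 0.8 -0.4 -2.2] q7 0.18
  tool delta mm [10.3 -0.3 -2.7] turn -0.0 
  R rows xyz->tool [[0.0007, -0.0003, -1.0], [0.9975, 0.0713, 0.0007], [0.0713, -0.9975, 0.0003]]
```

Call:
{"fn": "drive_tool", "kwargs": {"plan": [{"dx": 5, "dy": 0, "dz": -3, "turn": 0}, {"dx": 9.5, "dy": 0, "dz": -3, "turn": 0}, {"dx": 9.5, "dy": 0, "dz": -3, "turn": 0}, {"dx": 9.5, "dy": 0, "dz": -3, "turn": 0}]}}

```text
clock: 6.1
position: [0.6457, 0.1738, 0.0203]
orientation: [1.824, 1.571, 0.325]
contact_force: [-0.1, 0.2, -2.2]
finger_gap: 0.0317
```

Call:
{"fn": "drive_tool", "kwargs": {"plan": [{"dx": 0, "dy": 0, "dz": 0, "turn": 0}, {"dx": 0, "dy": 0, "dz": 0, "turn": 0}, {"dx": 0, "dy": 0, "dz": 0, "turn": 0}, {"dx": 0, "dy": 0, "dz": 0, "turn": 0}, {"dx": -10, "dy": 0, "dz": 0, "turn": 0}, {"dx": -50, "dy": 0, "dz": 0, "turn": 0}, {"dx": -90, "dy": 0, "dz": 0, "turn": 0}, {"dx": -90, "dy": 0, "dz": 0, "turn": 0}], "hand": 75}}

```text
clock: 6.9
position: [0.6501, 0.1739, 0.1169]
orientation: [1.694, 1.559, 0.195]
contact_force: [0.0, 0.9, 0.6]
finger_gap: 0.0751
```

```bash
python3 -c "
from h import *
delta(.4565,-.0168,.110,-4.7)"
```

```text
t 6.9 pos [0.6501 0.1739 0.1169] jaw 4.11 tilt [ 0.0113  0.0022 -0.9999] gap 0.0751 F [0.  0.9 0.6] q7 0.14
  tool delta mm [   4.3 -206.9  176.3] turn 0.154 
  R rows xyz->tool [[0.0113, 0.0022, -0.9999], [0.9974, 0.0717, 0.0114], [0.0717, -0.9974, -0.0014]]
```

Call:
{"fn": "drive_tool", "kwargs": {"plan": [{"dx": 4, "dy": -34, "dz": 29, "turn": 0.06}, {"dx": 4, "dy": -68, "dz": 58, "turn": 0.154}, {"dx": 4, "dy": -102, "dz": 87, "turn": 0.154}, {"dx": 4, "dy": -136, "dz": 116, "turn": 0.154}, {"dx": 4, "dy": -170, "dz": 145, "turn": 0.154}, {"dx": 4, "dy": -195, "dz": 166, "turn": 0.154}, {"dx": 4, "dy": -207, "dz": 176, "turn": 0.154}, {"dx": 4, "dy": -207, "dz": 176, "turn": 0.154}, {"dx": 4, "dy": -207, "dz": 176, "turn": 0.154}, {"dx": 4, "dy": -207, "dz": 176, "turn": 0.154}]}}

```text
clock: 7.9
position: [0.4536, -0.0154, 0.1061]
orientation: [1.898, 1.569, 0.248]
contact_force: [0.0, 0.2, -0.1]
finger_gap: 0.0748
```

```bash
python3 -c "
from h import *
delta(.4565,-.0168,.026,-4.7)
cv2.imwrite('pics/t1.png',cv2.resize(read_camera('top')[125:275,150:350,::-1],None,fx=4,fy=4,interpolation=cv2.INTER_CUBIC))"
```

```text
t 7.9 pos [ 0.4536 -0.0154  0.1061] jaw -4.56 tilt [ 1.7e-03  4.0e-04 -1.0e+00] gap 0.0748 F [ 0.   0.2 -0.1] q7 0.42
  tool delta mm [80.1  2.9  1.2] turn 0.002 
  R rows xyz->tool [[0.0017, 0.0004, -1.0], [0.9968, -0.0796, 0.0016], [-0.0796, -0.9968, -0.0006]]
```

View pics/t1.png

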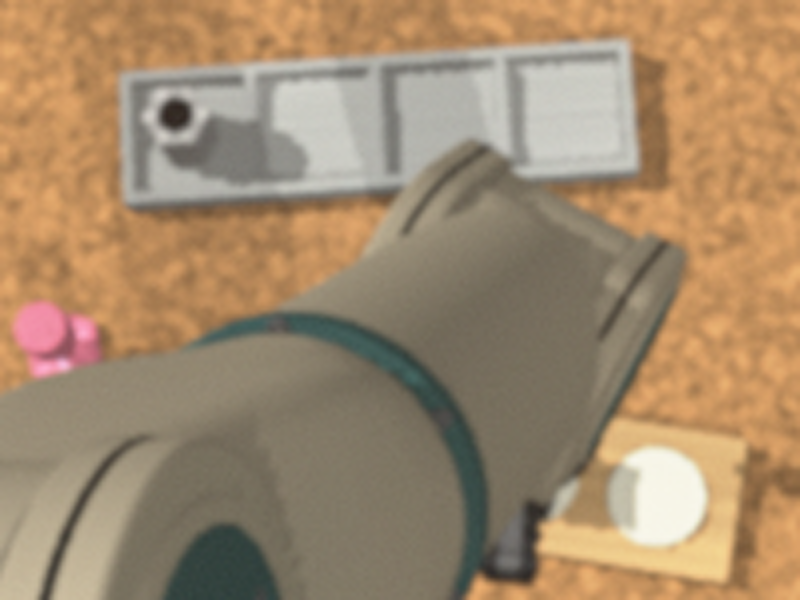

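Call:
{"fn": "drive_tool", "kwargs": {"plan": [{"dx": 40, "dy": 3, "dz": 1, "turn": 0}, {"dx": 65, "dy": 3, "dz": 1, "turn": 0}, {"dx": 80, "dy": 3, "dz": 1, "turn": 0}, {"dx": 80, "dy": 3, "dz": 1, "turn": 0}, {"dx": 80, "dy": 3, "dz": 1, "turn": 0}]}}

```text
clock: 8.45
position: [0.4552, -0.0175, 0.026]
orientation: [-2.088, 1.571, 2.543]
contact_force: [0.2, 0.4, -0.4]
finger_gap: 0.075
```

```bash
python3 -c "
from h import *
px=lambda x,y:(150+(x+.5)/4-.5,125+(y+.5)/4-.5)
print('nut',w('top',*px(176,114),.054).round(4), 'bay floor centre',[w('top',*px(*p),.018).round(4) for p in((577,108),)])
delta(.4565,-.0168,.026,-4.7)"
```

```text
nut [0.6464 0.1753 0.054 ] bay floor centre [array([ 0.6619, -0.0422,  0.018 ])]
t 8.45 pos [ 0.4552 -0.0175  0.026 ] jaw -4.65 tilt [-1.e-04  1.e-04 -1.e+00] gap 0.075 F [ 0.2  0.4 -0.4] q7 0.53
  tool delta mm [ 0.   1.2 -0.8] turn 0.001 
  R rows xyz->tool [[-0.0001, 0.0001, -1.0], [0.9967, -0.0811, -0.0001], [-0.0811, -0.9967, -0.0001]]
```

Call:
{"fn": "drive_tool", "kwargs": {"plan": [{"dx": 0, "dy": 1, "dz": 0, "turn": 0}, {"dx": 0, "dy": 1, "dz": 0, "turn": 0}, {"dx": 0, "dy": 1, "dz": 0, "turn": 0}, {"dx": 0, "dy": 1, "dz": 0, "turn": 0}, {"dx": 0, "dy": 1, "dz": 0, "turn": 0}, {"dx": 0, "dy": 1, "dz": 0, "turn": 0}, {"dx": 0, "dy": 1, "dz": 0, "turn": 0}, {"dx": 0, "dy": 1, "dz": 0, "turn": 0}], "hand": 22}}

```text
clock: 9.25
position: [0.4564, -0.0179, 0.027]
orientation: [1.84, 1.569, 0.187]
contact_force: [0.3, 0.3, 5.1]
finger_gap: 0.0332
```

```bash
python3 -c "
from h import *
delta(.6508,.1029,.120,4.1)"
```

```text
t 9.25 pos [ 0.4564 -0.0179  0.027 ] jaw -4.69 tilt [ 1.7e-03  3.0e-04 -1.0e+00] gap 0.0332 F [0.3 0.3 5.1] q7 0.54
  tool delta mm [ -92.7  184.  -136.3] turn -0.153 
  R rows xyz->tool [[0.0017, 0.0003, -1.0], [0.9966, -0.0818, 0.0017], [-0.0818, -0.9967, -0.0005]]
```

Call:
{"fn": "drive_tool", "kwargs": {"plan": [{"dx": -20, "dy": 0, "dz": 0, "turn": 0}, {"dx": -60, "dy": 0, "dz": 0, "turn": 0}, {"dx": -90, "dy": 0, "dz": 0, "turn": 0}, {"dx": -93, "dy": 35, "dz": -26, "turn": -0.1}, {"dx": -93, "dy": 70, "dz": -52, "turn": -0.153}, {"dx": -93, "dy": 105, "dz": -78, "turn": -0.153}, {"dx": -93, "dy": 140, "dz": -104, "turn": -0.153}, {"dx": -93, "dy": 170, "dz": -126, "turn": -0.153}, {"dx": -93, "dy": 184, "dz": -136, "turn": -0.153}, {"dx": -93, "dy": 184, "dz": -136, "turn": -0.153}]}}

```text
clock: 10.25
position: [0.6518, 0.105, 0.1187]
orientation: [1.989, 1.569, 0.493]
contact_force: [-0.8, 0.1, -1.7]
finger_gap: 0.0334
```

```bash
python3 -c "
from h import *
delta(.6508,.1029,.030,4.1)"
```

```text
t 10.25 pos [0.6518 0.105  0.1187] jaw 4.27 tilt [ 1.5e-03  8.0e-04 -1.0e+00] gap 0.0334 F [-0.8  0.1 -1.7] q7 0.26
  tool delta mm [88.7 -1.3  2.1] turn 0.003 
  R rows xyz->tool [[0.0015, 0.0008, -1.0], [0.9972, 0.0744, 0.0016], [0.0744, -0.9972, -0.0007]]
```

Call:
{"fn": "drive_tool", "kwargs": {"plan": [{"dx": 40, "dy": -1, "dz": 2, "turn": 0}, {"dx": 70, "dy": -1, "dz": 2, "turn": 0}, {"dx": 88, "dy": -1, "dz": 2, "turn": 0}, {"dx": 88, "dy": -1, "dz": 2, "turn": 0}, {"dx": 88, "dy": -1, "dz": 2, "turn": 0}]}}

```text
clock: 10.75
position: [0.6496, 0.0998, 0.0318]
orientation: [0.982, 1.57, -0.518]
contact_force: [0.7, -0.1, -1.2]
finger_gap: 0.0335
```

```bash
python3 -c "
from h import *
delta(.6508,.1029,.0205,4.1)"
```

```text
t 10.75 pos [0.6496 0.0998 0.0318] jaw 4.04 tilt [ 5.e-04 -3.e-04 -1.e+00] gap 0.0335 F [ 0.7 -0.1 -1.2] q7 0.31
  tool delta mm [11.3  1.4 -3. ] turn -0.001 
  R rows xyz->tool [[0.0005, -0.0003, -1.0], [0.9975, 0.0704, 0.0005], [0.0704, -0.9975, 0.0003]]
```

Call:
{"fn": "drive_tool", "kwargs": {"plan": [{"dx": 5, "dy": 1, "dz": -3, "turn": 0}, {"dx": 10, "dy": 1, "dz": -3, "turn": 0}, {"dx": 11, "dy": 1, "dz": -3, "turn": 0}, {"dx": 11, "dy": 1, "dz": -3, "turn": 0}]}}

```text
clock: 11.15
position: [0.6508, 0.1042, 0.021]
orientation: [2.19, 1.569, 0.691]
contact_force: [0.4, 1.4, 3.0]
finger_gap: 0.0331
```

Call:
{"fn": "drive_tool", "kwargs": {"plan": [{"dx": 0, "dy": 0, "dz": 0, "turn": 0}, {"dx": 0, "dy": 0, "dz": 0, "turn": 0}, {"dx": 0, "dy": 0, "dz": 0, "turn": 0}, {"dx": 0, "dy": 0, "dz": 0, "turn": 0}, {"dx": -10, "dy": 0, "dz": 0, "turn": 0}, {"dx": -50, "dy": 0, "dz": 0, "turn": 0}, {"dx": -90, "dy": 0, "dz": 0, "turn": 0}, {"dx": -90, "dy": 0, "dz": 0, "turn": 0}], "hand": 75}}

```text
clock: 11.95
position: [0.6546, 0.1031, 0.1167]
orientation: [1.583, 1.56, 0.083]
contact_force: [0.3, 0.0, 0.5]
finger_gap: 0.0748
```

```bash
python3 -c "
from h import *
delta(.4658,.0518,.110,-9.3)"
```

```text
t 11.95 pos [0.6546 0.1031 0.1167] jaw 4.05 tilt [ 1.120e-02  9.000e-04 -9.999e-01] gap 0.0748 F [0.3 0.  0.5] q7 0.26
  tool delta mm [   4.5 -192.    37.8] turn 0.233 
  R rows xyz->tool [[0.0112, 0.0009, -0.9999], [0.9974, 0.0707, 0.0112], [0.0707, -0.9975, -0.0001]]
```

Call:
{"fn": "drive_tool", "kwargs": {"plan": [{"dx": 4, "dy": -40, "dz": 8, "turn": 0.1}, {"dx": 4, "dy": -80, "dz": 16, "turn": 0.233}, {"dx": 4, "dy": -120, "dz": 24, "turn": 0.233}, {"dx": 4, "dy": -160, "dz": 32, "turn": 0.233}, {"dx": 4, "dy": -185, "dz": 36, "turn": 0.233}, {"dx": 4, "dy": -192, "dz": 38, "turn": 0.233}, {"dx": 4, "dy": -192, "dz": 38, "turn": 0.233}, {"dx": 4, "dy": -192, "dz": 38, "turn": 0.233}]}}

```text
clock: 12.75
position: [0.4634, 0.0522, 0.1064]
orientation: [1.79, 1.568, 0.058]
contact_force: [-0.0, 0.1, 0.6]
finger_gap: 0.075
```

```bash
python3 -c "
from h import *
delta(.4658,.052,.027,-9.3)"
```

```text
t 12.75 pos [0.4634 0.0522 0.1064] jaw -9.26 tilt [ 2.6e-03  2.0e-04 -1.0e+00] gap 0.075 F [-0.   0.1  0.6] q7 0.26
  tool delta mm [79.4  2.2 -0.1] turn 0.001 
  R rows xyz->tool [[0.0026, 0.0002, -1.0], [0.987, -0.1609, 0.0026], [-0.1609, -0.987, -0.0006]]
```

Call:
{"fn": "drive_tool", "kwargs": {"plan": [{"dx": 40, "dy": 2, "dz": 0, "turn": 0}, {"dx": 65, "dy": 2, "dz": 0, "turn": 0}, {"dx": 79, "dy": 2, "dz": 0, "turn": 0}, {"dx": 79, "dy": 2, "dz": 0, "turn": 0}, {"dx": 79, "dy": 2, "dz": 0, "turn": 0}]}}

```text
clock: 13.25
position: [0.4645, 0.0516, 0.027]
orientation: [1.584, 1.57, -0.149]
contact_force: [0.9, -0.0, 0.4]
finger_gap: 0.0752
```

Call:
{"fn": "drive_tool", "kwargs": {"plan": [{"dx": 0, "dy": 0, "dz": 0, "turn": 0}, {"dx": 0, "dy": 0, "dz": 0, "turn": 0}, {"dx": 0, "dy": 0, "dz": 0, "turn": 0}, {"dx": 0, "dy": 0, "dz": 0, "turn": 0}, {"dx": 0, "dy": 0, "dz": 0, "turn": 0}, {"dx": 0, "dy": 0, "dz": 0, "turn": 0}, {"dx": 0, "dy": 0, "dz": 0, "turn": 0}, {"dx": 0, "dy": 0, "dz": 0, "turn": 0}], "hand": 18}}

```text
clock: 14.05
position: [0.4642, 0.0517, 0.0279]
orientation: [1.926, 1.569, 0.194]
contact_force: [0.2, 0.5, 5.7]
finger_gap: 0.0273
```

```bash
python3 -c "
from h import *
delta(.6558,.0331,.120,4.1)"
```

```text
t 14.05 pos [0.4642 0.0517 0.0279] jaw -9.28 tilt [ 2.e-03  4.e-04 -1.e+00] gap 0.0273 F [0.2 0.5 5.7] q7 0.37
  tool delta mm [-91.7 192.3 -12.6] turn -0.233 
  R rows xyz->tool [[0.002, 0.0004, -1.0], [0.9869, -0.1612, 0.0019], [-0.1612, -0.9869, -0.0007]]
```

Call:
{"fn": "drive_tool", "kwargs": {"plan": [{"dx": -20, "dy": 0, "dz": 0, "turn": 0}, {"dx": -60, "dy": 0, "dz": 0, "turn": 0}, {"dx": -90, "dy": 0, "dz": 0, "turn": 0}, {"dx": -92, "dy": 40, "dz": -3, "turn": -0.1}, {"dx": -92, "dy": 80, "dz": -6, "turn": -0.233}, {"dx": -92, "dy": 120, "dz": -9, "turn": -0.233}, {"dx": -92, "dy": 155, "dz": -11, "turn": -0.233}, {"dx": -92, "dy": 182, "dz": -12, "turn": -0.233}, {"dx": -92, "dy": 192, "dz": -13, "turn": -0.233}, {"dx": -92, "dy": 192, "dz": -13, "turn": -0.233}]}}

```text
clock: 15.05
position: [0.6558, 0.0331, 0.1186]
orientation: [0.62, 1.57, -0.88]
contact_force: [-0.2, 0.7, -1.4]
finger_gap: 0.0266
```

```bash
python3 -c "
from h import *
delta(.6558,.0331,.031,4.1)"
```

```text
t 15.05 pos [0.6558 0.0331 0.1186] jaw 4.07 tilt [ 5.e-04 -6.e-04 -1.e+00] gap 0.0266 F [-0.2  0.7 -1.4] q7 0.37
  tool delta mm [87.6 -0.1 -0. ] turn -0.001 
  R rows xyz->tool [[0.0005, -0.0006, -1.0], [0.9975, 0.071, 0.0004], [0.071, -0.9975, 0.0006]]
```

Call:
{"fn": "drive_tool", "kwargs": {"plan": [{"dx": 40, "dy": 0, "dz": 0, "turn": 0}, {"dx": 70, "dy": 0, "dz": 0, "turn": 0}, {"dx": 88, "dy": 0, "dz": 0, "turn": 0}, {"dx": 88, "dy": 0, "dz": 0, "turn": 0}, {"dx": 88, "dy": 0, "dz": 0, "turn": 0}]}}

```text
clock: 15.55
position: [0.6551, 0.0333, 0.0318]
orientation: [0.986, 1.57, -0.513]
contact_force: [-0.0, -0.1, -0.8]
finger_gap: 0.0269
```

```bash
python3 -c "
from h import *
delta(.6558,.0331,.0215,4.1)"
```

```text
t 15.55 pos [0.6551 0.0333 0.0318] jaw 4.06 tilt [ 5.e-04 -3.e-04 -1.e+00] gap 0.0269 F [-0.  -0.1 -0.8] q7 0.42
  tool delta mm [10.3  0.7  0.2] turn -0.001 
  R rows xyz->tool [[0.0005, -0.0003, -1.0], [0.9975, 0.0709, 0.0005], [0.0709, -0.9975, 0.0003]]
```

Call:
{"fn": "drive_tool", "kwargs": {"plan": [{"dx": 5, "dy": 0.5, "dz": 0, "turn": 0}, {"dx": 9, "dy": 0.5, "dz": 0, "turn": 0}, {"dx": 10, "dy": 0.5, "dz": 0, "turn": 0}, {"dx": 10, "dy": 0.5, "dz": 0, "turn": 0}]}}

```text
clock: 15.95
position: [0.6559, 0.0336, 0.022]
orientation: [1.838, 1.57, 0.338]
contact_force: [0.5, 0.2, 3.6]
finger_gap: 0.0268
```

Call:
{"fn": "drive_tool", "kwargs": {"plan": [{"dx": 0, "dy": 0, "dz": 0, "turn": 0}, {"dx": 0, "dy": 0, "dz": 0, "turn": 0}, {"dx": 0, "dy": 0, "dz": 0, "turn": 0}, {"dx": 0, "dy": 0, "dz": 0, "turn": 0}, {"dx": -10, "dy": 0, "dz": 0, "turn": 0}, {"dx": -50, "dy": 0, "dz": 0, "turn": 0}, {"dx": -100, "dy": 0, "dz": 0, "turn": 0}, {"dx": -110, "dy": 0, "dz": 0, "turn": 0}], "hand": 75}}

```text
clock: 16.75
position: [0.6593, 0.0326, 0.1377]
orientation: [1.467, 1.56, -0.033]
contact_force: [1.4, -1.1, -0.3]
finger_gap: 0.075
```

```bash
python3 -c "
from h import *
delta(.4775,.1208,.135,-9.3)"
```

```text
t 16.75 pos [0.6593 0.0326 0.1377] jaw 4.05 tilt [ 1.040e-02 -3.000e-04 -9.999e-01] gap 0.075 F [ 1.4 -1.1 -0.3] q7 0.36
  tool delta mm [   0.7 -175.1 -100.8] turn 0.233 
  R rows xyz->tool [[0.0104, -0.0003, -0.9999], [0.9975, 0.0706, 0.0103], [0.0706, -0.9975, 0.0011]]
```

Call:
{"fn": "drive_tool", "kwargs": {"plan": [{"dx": 1, "dy": -38, "dz": -22, "turn": 0.1}, {"dx": 1, "dy": -76, "dz": -44, "turn": 0.233}, {"dx": 1, "dy": -114, "dz": -66, "turn": 0.233}, {"dx": 1, "dy": -150, "dz": -86, "turn": 0.233}, {"dx": 1, "dy": -170, "dz": -98, "turn": 0.233}, {"dx": 1, "dy": -175, "dz": -101, "turn": 0.233}, {"dx": 1, "dy": -175, "dz": -101, "turn": 0.233}, {"dx": 1, "dy": -175, "dz": -101, "turn": 0.233}]}}

```text
clock: 17.55
position: [0.4755, 0.1212, 0.1305]
orientation: [1.602, 1.568, -0.132]
contact_force: [0.3, -1.0, 0.1]
finger_gap: 0.0749
```

```bash
python3 -c "
from h import *
import pickle
c=pickle.load(open('w1.pkl','rb'))
print(w('wrist',532*.7,269*.7,.08,c).round(4))
delta(.4772,.1205,.046,-9.3)"
```

```text
[0.4783 0.119  0.08  ]
t 17.55 pos [0.4755 0.1212 0.1305] jaw -9.33 tilt [ 2.5e-03 -3.0e-04 -1.0e+00] gap 0.0749 F [ 0.3 -1.   0.1] q7 0.1
  tool delta mm [84.5  1.5  0.4] turn -0.001 
  R rows xyz->tool [[0.0025, -0.0003, -1.0], [0.9868, -0.1621, 0.0026], [-0.1621, -0.9868, -0.0001]]
```

Call:
{"fn": "drive_tool", "kwargs": {"plan": [{"dx": 40, "dy": 1.5, "dz": 0, "turn": 0}, {"dx": 70, "dy": 1.5, "dz": 0, "turn": 0}, {"dx": 84, "dy": 1.5, "dz": 0, "turn": 0}, {"dx": 84, "dy": 1.5, "dz": 0, "turn": 0}, {"dx": 84, "dy": 1.5, "dz": 0, "turn": 0}]}}

```text
clock: 18.05
position: [0.4764, 0.1206, 0.0462]
orientation: [1.249, 1.57, -0.485]
contact_force: [0.9, 0.2, -0.4]
finger_gap: 0.0748
```

Call:
{"fn": "drive_tool", "kwargs": {"plan": [{"dx": 0, "dy": 0, "dz": 0, "turn": 0}, {"dx": 0, "dy": 0, "dz": 0, "turn": 0}, {"dx": 0, "dy": 0, "dz": 0, "turn": 0}, {"dx": 0, "dy": 0, "dz": 0, "turn": 0}, {"dx": 0, "dy": 0, "dz": 0, "turn": 0}, {"dx": 0, "dy": 0, "dz": 0, "turn": 0}, {"dx": 0, "dy": 0, "dz": 0, "turn": 0}, {"dx": 0, "dy": 0, "dz": 0, "turn": 0}], "hand": 18}}

```text
clock: 18.85
position: [0.476, 0.1217, 0.0467]
orientation: [2.037, 1.569, 0.304]
contact_force: [1.0, 0.3, 6.3]
finger_gap: 0.0269
```

```bash
python3 -c "
from h import *
delta(.6608,-.0367,.140,4.1)"
```

```text
t 18.85 pos [0.476  0.1217 0.0467] jaw -9.28 tilt [ 1.6e-03  5.0e-04 -1.0e+00] gap 0.0269 F [1.  0.3 6.3] q7 0.21
  tool delta mm [-93.1 208.1 126.5] turn -0.234 
  R rows xyz->tool [[0.0016, 0.0005, -1.0], [0.9869, -0.1613, 0.0015], [-0.1613, -0.9869, -0.0008]]
```

Call:
{"fn": "drive_tool", "kwargs": {"plan": [{"dx": -20, "dy": 0, "dz": 0, "turn": 0}, {"dx": -60, "dy": 0, "dz": 0, "turn": 0}, {"dx": -90, "dy": 0, "dz": 0, "turn": 0}, {"dx": -93, "dy": 35, "dz": 21, "turn": -0.1}, {"dx": -93, "dy": 75, "dz": 45, "turn": -0.234}, {"dx": -93, "dy": 115, "dz": 70, "turn": -0.234}, {"dx": -93, "dy": 155, "dz": 94, "turn": -0.234}, {"dx": -93, "dy": 190, "dz": 115, "turn": -0.234}, {"dx": -93, "dy": 208, "dz": 126, "turn": -0.234}, {"dx": -93, "dy": 208, "dz": 126, "turn": -0.234}]}}

```text
clock: 19.85
position: [0.6614, -0.0404, 0.1384]
orientation: [0.175, 1.568, -1.328]
contact_force: [-0.4, 0.0, -1.1]
finger_gap: 0.027
```

```bash
python3 -c "
from h import *
delta(.6608,-.0367,.050,4.1)"
```

```text
t 19.85 pos [ 0.6614 -0.0404  0.1384] jaw 3.9 tilt [ 7.0e-04 -2.8e-03 -1.0e+00] gap 0.027 F [-0.4  0.  -1.1] q7 0.46
  tool delta mm [88.4 -0.4 -3.9] turn -0.003 
  R rows xyz->tool [[0.0007, -0.0028, -1.0], [0.9977, 0.0681, 0.0005], [0.0681, -0.9977, 0.0029]]
```

Call:
{"fn": "drive_tool", "kwargs": {"plan": [{"dx": 40, "dy": 0, "dz": -2, "turn": 0}, {"dx": 70, "dy": 0, "dz": -2, "turn": 0}, {"dx": 88, "dy": 0, "dz": -2, "turn": 0}, {"dx": 88, "dy": 0, "dz": -2, "turn": 0}, {"dx": 88, "dy": 0, "dz": -2, "turn": 0}]}}

```text
clock: 20.35
position: [0.6594, -0.0337, 0.0511]
orientation: [-1.898, 1.57, 2.887]
contact_force: [0.6, 0.1, -0.9]
finger_gap: 0.0273
```

```bash
python3 -c "
from h import *
delta(.6608,-.0367,.0407,4.1)"
```

```text
t 20.35 pos [ 0.6594 -0.0337  0.0511] jaw 4.16 tilt [-1.1e-03  3.0e-04 -1.0e+00] gap 0.0273 F [ 0.6  0.1 -0.9] q7 0.5
  tool delta mm [10.4  1.2  3.1] turn 0.001 
  R rows xyz->tool [[-0.0011, 0.0003, -1.0], [0.9974, 0.0725, -0.0011], [0.0725, -0.9974, -0.0004]]
```

Call:
{"fn": "drive_tool", "kwargs": {"plan": [{"dx": 5, "dy": 1, "dz": 2.5, "turn": 0}, {"dx": 9, "dy": 1, "dz": 2.5, "turn": 0}, {"dx": 10, "dy": 1, "dz": 2.5, "turn": 0}, {"dx": 10, "dy": 1, "dz": 2.5, "turn": 0}]}}

```text
clock: 20.75
position: [0.6611, -0.0367, 0.0413]
orientation: [2.713, 1.571, 1.214]
contact_force: [0.9, -0.3, -1.1]
finger_gap: 0.0266
```

Call:
{"fn": "drive_tool", "kwargs": {"plan": [{"dx": 0, "dy": 0, "dz": 0, "turn": 0}, {"dx": 0, "dy": 0, "dz": 0, "turn": 0}, {"dx": 0, "dy": 0, "dz": 0, "turn": 0}, {"dx": 0, "dy": 0, "dz": 0, "turn": 0}, {"dx": -10, "dy": 0, "dz": 0, "turn": 0}, {"dx": -50, "dy": 0, "dz": 0, "turn": 0}, {"dx": -100, "dy": 0, "dz": 0, "turn": 0}, {"dx": -120, "dy": 0, "dz": 0, "turn": 0}, {"dx": -120, "dy": 0, "dz": 0, "turn": 0}], "hand": 75}}

```text
clock: 21.65
position: [0.6639, -0.0375, 0.1662]
orientation: [1.417, 1.562, -0.081]
contact_force: [0.5, -0.2, 0.8]
finger_gap: 0.0751
```

Call:
{"fn": "drive_tool", "kwargs": {"plan": [{"dx": -30, "dy": -40, "dz": 30, "turn": 0}, {"dx": -60, "dy": -80, "dz": 60, "turn": 0}, {"dx": -60, "dy": -115, "dz": 90, "turn": 0}, {"dx": -60, "dy": -150, "dz": 120, "turn": 0}, {"dx": -60, "dy": -180, "dz": 150, "turn": 0}, {"dx": -60, "dy": -180, "dz": 180, "turn": 0}, {"dx": -60, "dy": -180, "dz": 180, "turn": 0}]}}

```text
clock: 22.35
position: [0.4928, -0.2344, 0.2215]
orientation: [0.05, 1.568, -1.456]
contact_force: [-0.4, 0.4, -0.1]
finger_gap: 0.0746
```

```bash
python3 -c "
from h import *
delta(.6608,-.0367,.0407,4.1)
cv2.imwrite('pics/t2.png',cv2.resize(read_camera('top')[125:275,150:350,::-1],None,fx=4,fy=4,interpolation=cv2.INTER_CUBIC))
cv2.imwrite('pics/s2.png',cv2.resize(read_camera('side')[140:280,180:380,::-1],None,fx=4,fy=4,interpolation=cv2.INTER_CUBIC))"
```

```text
t 22.35 pos [ 0.4928 -0.2344  0.2215] jaw 3.69 tilt [ 4.0e-04 -3.3e-03 -1.0e+00] gap 0.0746 F [-0.4  0.4 -0.1] q7 0.81
  tool delta mm [ 180.2  180.4 -187. ] turn -0.007 
  R rows xyz->tool [[0.0004, -0.0033, -1.0], [0.9979, 0.0644, 0.0002], [0.0644, -0.9979, 0.0033]]
```

View pics/t2.png

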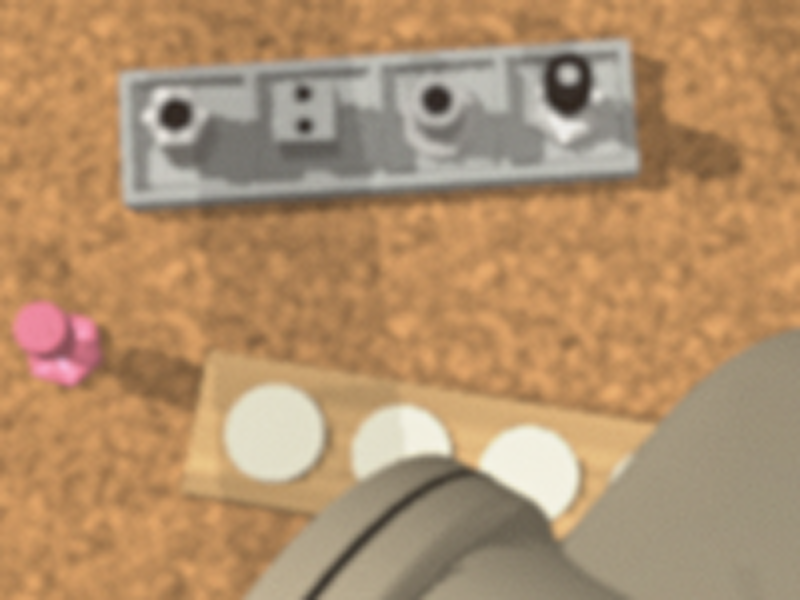

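View pics/s2.png

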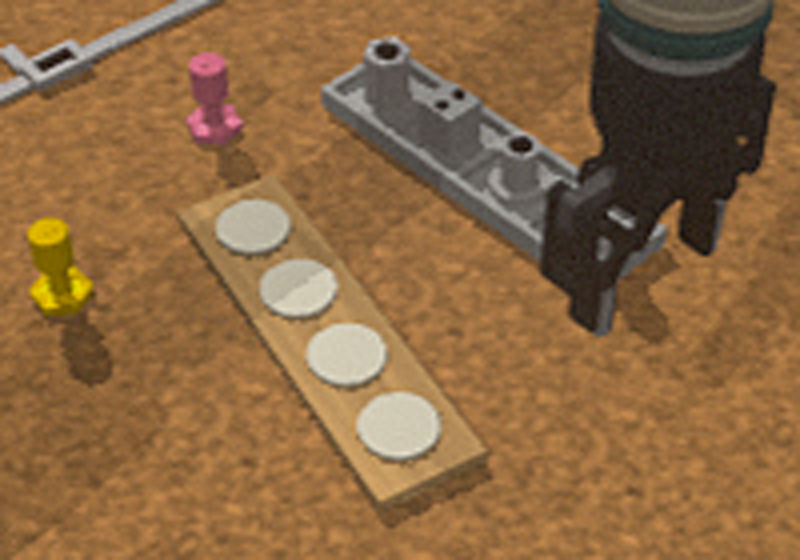

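All four parts stand in their bays: tops at (176,114), (304,109), (436,99) and (568,80). The side view confirms the first three are upright, and the gripper hides the plunger. I'll check the centring numerically, then hand in.

```bash
python3 -c "
from h import *
px=lambda x,y:(150+(x+.5)/4-.5,125+(y+.5)/4-.5)
a=np.radians(4.09);R=np.array([[np.cos(a),-np.sin(a)],[np.sin(a),np.cos(a)]])
for n,p,z,y in(('nut',(176,114),.054,.105),('block',(304,109),.048,.035),('bush',(436,99),.05,-.035),('plunger',(569,78),.074,-.105),('plunger foot',(567,108),.018,-.105)):
    X=w('top',*px(*p),z)[:2]; print(n,((R.T@(X-[.6533,.068])-[0,y])*1e3).round(1))
s=telemetry.observe();print(s['clock'],s['dq'].round(3),s['contact_force'].round(1))
print('signoff',sign_off())"
```

```text
nut [0.7 2.5]
block [0.8 3.8]
bush [1.  1.8]
plunger [ 0.1 -0.1]
plunger foot [1.1 0. ]
22.45 [-0.034  0.004 -0.025  0.005 -0.001  0.005 -0.   ] [ 0.3  0.7 -0.6]
the job is handed in; nothing more can be done
signoff None
```

All four latch parts now stand in the tray in reverse order: nut, block, bush, plunger from left to right. I handed the job in at about 22.5 s on the robot clock.

- **Centring:** the last top-camera check puts the plunger within about 1 mm of its bay centre. The bush is off by about 2 mm, the nut by 2.5 mm and the block by about 4 mm, all well clear of the bay walls. Camera and reading error is about 2 mm.
- **Upright:** the side view shows the nut, block and bush upright. The gripper hid the plunger there, but in the top view its knob and foot line up as they would if it stood upright.
- **Forces:** the highest contact force I read was about 6 N, at the end of the grasps. I only read it between moves.
- **Bystanders:** I never went near the caliper, the coaster or the look-alikes. I did not measure the caliper and coaster positions again afterwards.
- **Other:** one move call was refused and nothing moved. The arm was still settling very slightly, at up to 0.03 rad/s, when I handed in, well clear of everything.

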